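# Press down the seal studs along a storage dish's lid

### The arm

A 6-joint arm with a two-finger parallel gripper is mounted at the origin on a cart in front of the work surface, level with it; the furniture and walls round the work are solid. World frame = base frame: x ahead of the robot, y to its left, z up, the work surface at z = 0. Lengths are in m, angles in rad, forces in N, time in s.
With the tool pointing down it reaches from about 0.225 to 0.875 m from the base axis. Payload 3.4 kg.
Tool frame: the origin (TCP) lies at the very end of the fingers, on their centre line; the grasp point (between the pads) lies 19 mm behind it; z points along the fingers, y is the line along which they close (so a half turn about z gives the same grasp; the last joint's range is limited). The gripper opens to 85 mm and grips with 20 to 120 N. Pads are 22 mm wide; open, the fingers measure 114 mm over their backs; the gripper's body (76 mm by 85 mm) begins 54 mm behind the grasp point. The pads swing forward as they close: fully open they stand 13 mm farther back than shut.
Start: joints at [1.153, 0.276, 1.505, -0, 1.361, -0.121], TCP at [0.168, 0.55, 0.231] pointing down, gripper open.
Joint ranges: [-2.89, 2.89], [-0.75, 2.08], [0.22, 2.7], [-1.18, 4.32], [0.11, 2.71], [-2.7, 2.7]. Speed limits (rad/s): [2.57, 2.57, 3.14, 3.14, 3.14, 3.14].

### API

Orientations are given as a unit quaternion [w, x, y, z].
In Python, from rig import get_state, optics, sign_off gives the robot as it stands.
- The arm moves only by the tool send_rows, never from a script. Its argument "increments" is a list of rows, each an object with "gripper": the gripper's target within -1 to 1 (shut at 1, half-way at 0, fully open at -1); "linear": the shift along the world's x, y, z in m, a list of three; "delta_rot": the turn, a rotation vector about the world's x, y, z in rad, a list of three. In form: [{"gripper": gripper, "linear": [dx, dy, dz], "delta_rot": [rx, ry, rz]}, ...]. A call has 1 to 8 rows; each row is the pose to reach, as a shift and turn from the pose commanded when the call began; what a row does not reach only later rows make up. A row lasts 1/10 s, in which the tool goes at most 50 mm and 8.59 degrees, less where a joint would pass 70% of its speed; a pose out of reach is approached as far as the arm can. A call with a gripper value outside its range is refused whole. The fingers move at their own pace and stop on an object; "newtons" is the grip in N (left out, the last holds). Time passes only in rows, so rows that repeat a pose let the fingers close. It gives the time, the measured TCP pose, the force, the opening and the grip force at its end, in the units of the state.
- get_state(): the state, without advancing time (a new reading comes with each control period).
- optics.get_image(name): name is "side" or "top" or "wrist"; returns a dict with "pixels" (384x512x3 uint8, blue, green, red), "K" (3x3 intrinsics, pixels), "rvec" (rotation vector, rad) and "tvec" (3), from world to camera coordinates, as OpenCV has them; the wrist camera has in their place "T_tool_cam" (4x4, takes a point from camera to tool coordinates, whose origin is the TCP and whose axes are the flange's). Camera axes: x right, y down, z forward; pixel columns grow to the right and rows downward; lengths in m; the calibration is good to about 2 mm. A picture is of the moment at which its call begins: read the wrist's pose just before it. There is no depth.
- sign_off(): hands the job in; it is judged then, once.
The state is a dict: "clock": time; "qpos": joint angles; "qd": joint speeds; "effort": joint torques, N m; "position": TCP position; "ee_rot": TCP orientation; "contact_force": force on the tool from outside, world axes, zero at the start; "moment": the same for the moment, N m; "width": finger opening in m; "gripper_force": force on a finger pad.
Only numpy, scipy, OpenCV 4.12 (cv2) and the standard library are available. Lean on these libraries where they do the work, as an engineer would, in place of code of your own. Each camera call takes 0.05 s, during which the arm holds its last target. There are 200 camera calls.

### The job

Seal the lid of the storage dish: gently run the fingertips along the row of five domed studs on the lid's near edge, pressing each one fully down, one after another, beginning at the end by the lid's pull ear. Only press: do not lift, tip or shift the dish, leave everything else where it is, and move clear at the end.

Things in the scene. Friction and masses are not known exactly. Their poses are not given: they have to be found in the camera images.
- dish: loose 1.8 to 3 kg stoneware dish with a flat grey lid, 138 x 198 mm, top 46 mm up. On the lid's long edge nearest the robot a raised strip (34 mm wide, top 50 mm up) carries five domed studs. The pull ear, 30 mm wide, juts 26 mm from the left short side, in line with them. Origin: underside centre; y runs along the row to the ear, z up. Studs at x = -50, y = 64, 32, 0, -32, -64 mm. Yaw within 0.4 rad
- stud1 (a joint): how far the first (nearest the pull ear) stud is pressed down: 0 = fully up, 0.004 m = fully down (pressing moves it straight down). Domed, 30 mm across, its crown 5.5 mm above the strip when up and 1.5 mm above it when down; takes about 3 N and stays where it is left.
- stud2 (a joint): how far the second stud is pressed down: 0 = fully up, 0.004 m = fully down (pressing moves it straight down). Domed, 30 mm across, its crown 5.5 mm above the strip when up and 1.5 mm above it when down; takes about 3 N and stays where it is left.
- stud3 (a joint): how far the third stud is pressed down: 0 = fully up, 0.004 m = fully down (pressing moves it straight down). Domed, 30 mm across, its crown 5.5 mm above the strip when up and 1.5 mm above it when down; takes about 3 N and stays where it is left.
- stud4 (a joint): how far the fourth stud is pressed down: 0 = fully up, 0.004 m = fully down (pressing moves it straight down). Domed, 30 mm across, its crown 5.5 mm above the strip when up and 1.5 mm above it when down; takes about 3 N and stays where it is left.
- stud5 (a joint): how far the fifth and last (farthest from the ear) stud is pressed down: 0 = fully up, 0.004 m = fully down (pressing moves it straight down). Domed, 30 mm across, its crown 5.5 mm above the strip when up and 1.5 mm above it when down; takes about 3 N and stays where it is left.
- seat1 (a point): centre of the first stud's seat, level with the top of the strip (50 mm above the worktop); fixed to the dish, does not move with the stud; axes as the dish's.
- seat5 (a point): centre of the last stud's seat, level with the top of the strip (50 mm above the worktop); fixed to the dish, does not move with the stud; axes as the dish's.
- shaker: bystander beside one end of the dish: plain steel shaker, an upright cylinder 29 mm across and 74 mm high; origin at the centre of its underside.
- timer: bystander beside the other end of the dish: wind-up kitchen timer, 60 mm across, 50 mm high; origin at the centre of its underside.
- mug: bystander left of the dish: small china cup, 62 x 88 x 50 mm high; origin at the centre of its underside.
- spice: bystander behind the dish: glass spice jar with a screw cap, 45 mm across, 106 mm high; origin at the centre of its underside.
- teaspoon: bystander in front of the dish: steel teaspoon lying flat, 130 x 26 x 11 mm; origin at the centre of its underside.
- peg: bystander in front of the dish: clothes peg lying flat, 15 x 72 x 12 mm; origin at the centre of its underside.

How it is judged:
By the outcome, as a careful person would: the job done as asked, in the order asked, and still so for the second after the job is handed in, with the robot touching nothing.
It also fails if it takes over 42 s, if anything falls off the work surface, if the arm or the gripper's body presses on something with over 40 N, if the wrist force passes 120 N, or if a joint passes its speed limit or range.

## Working session

There is one attempt and no reset: what is moved stays moved. The work goes in short steps, Python scripts to look and compute and a tool call to move; the robot and the scene stay as the last step left them, time stands still between calls to the robot, and variables do not carry over. Pictures are saved under pics/ and viewed, at most 10 in all, crops included, and the job is handed in when it is done.

Besides the shell and the picture viewer there is one more tool, called after "Request:" as name(argument=value, ...) on one line, values as JSON. send_rows: Moves the arm, as the interface text tells. Its arguments: {"type":"object","properties":{"increments":{"type":"array"},"newtons":{"type":"number"}},"required":["increments"]}

```bash
mkdir -p pics
python3 - <<'E'
from rig import get_state, optics
import cv2,numpy as np,pickle
s=get_state(); print(s)
d={}
for n in("top","side"):
    r=optics.get_image(n); d[n]=r; cv2.imwrite(f"pics/{n}0.png",r["pixels"])
    R=cv2.Rodrigues(np.array(r["rvec"],float))[0]; print(n,-R.T@np.array(r["tvec"]).ravel(),R[2])
pickle.dump(d,open("im0.pkl","wb"))
E
```

```text
{'clock': 0.0, 'qpos': array([ 1.15297374e+00,  2.76592903e-01,  1.50612912e+00, -5.20148450e-06,
        1.36069046e+00, -1.21005879e-01]), 'qd': array([ 1.28759218e-05, -1.56639815e-04, -2.37136844e-05, -1.24066196e-03,
       -1.28822513e-03, -1.80895563e-03]), 'effort': array([-1.41318254e-03, -4.16775835e+01, -2.45804787e+01, -3.92277925e-04,
        1.10706003e-02,  5.47341756e-06]), 'position': array([0.16797075, 0.54937138, 0.2304425 ]), 'ee_rot': array([-2.39738514e-04,  1.47863570e-01,  9.89007349e-01, -8.77770762e-04]), 'contact_force': array([ 0.246     , -0.65892897,  0.06348085]), 'moment': array([-0.00465729, -0.02193196,  0.00407548]), 'gripper_force': 0.0, 'width': 0.08547239493018455}
top [0.29638914 0.13353095 1.17766717] [ 0.17639898 -0.00688741 -0.98429465]
side [0.27820491 1.03910456 0.50320827] [ 0.2178898  -0.88616754 -0.40893902]
```

View pics/top0.png

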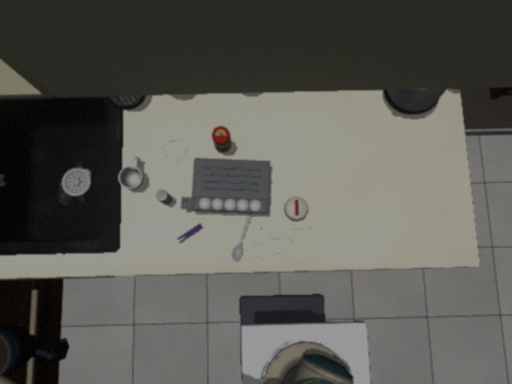

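View pics/side0.png

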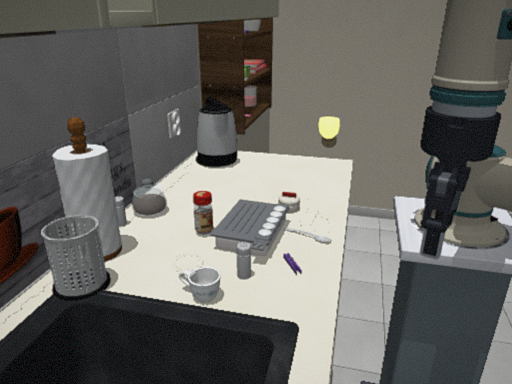

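The top view shows the dish around (231,186), with studs in a row from (204,204) to (256,206), the ear at (186,203), the shaker at (164,197) and the timer at (296,208). In the side view the studs run from about (264,245) to (278,210).

```bash
cat > h.py <<'E'
import cv2,numpy as np
def cast(r,uv,z):
    R=cv2.Rodrigues(np.array(r["rvec"],float))[0]; t=np.array(r["tvec"],float).ravel(); C=-R.T@t
    p=cv2.undistortPoints(np.float64(uv).reshape(-1,1,2),np.array(r["K"],float),None).reshape(-1,2)
    D=np.c_[p,np.ones(len(p))]@R
    return C+D*((z-C[2])/D[:,2])[:,None]
E
python3 - <<'E'
import pickle,cv2,numpy as np
from h import cast
d=pickle.load(open("im0.pkl","rb"))
for n,(x0,y0,x1,y1) in dict(top=(190,190,275,220),side=(250,195,290,250)).items():
    r=d[n]; g=r["pixels"].min(2); 
    sub=g[y0:y1,x0:x1]
    for th in (150,170):
        nn,l,st,c=cv2.connectedComponentsWithStats((sub>th).astype(np.uint8))
        k=[i for i in range(1,nn) if 15<st[i,4]<300]
        uv=c[k]+[x0,y0]; print(n,th,[st[i,4] for i in k]); 
        if k: print(np.c_[uv,cast(r,uv,.053)].round(4))
# lid / strip dark region in top
r=d["top"]; p=r["pixels"][150:222,178:280].astype(int); 
m=((p.max(2)<135)).astype(np.uint8)
nn,l,st,c=cv2.connectedComponentsWithStats(m); i=1+st[1:,4].argmax(); print(st[i])
print(p[40,::6].tolist())
cv2.imwrite("pics/crop1.png",cv2.resize(r["pixels"][145:265,120:310],None,fx=4,fy=4,interpolation=cv2.INTER_CUBIC))
E
```

```text
top 150 []
top 170 []
side 150 [np.int32(286), np.int32(27), np.int32(213)]
[[2.693986e+02 1.985210e+02 4.824000e-01 7.020000e-02 5.300000e-02]
 [2.875556e+02 2.163704e+02 4.181000e-01 1.607000e-01 5.300000e-02]
 [2.844178e+02 2.401080e+02 4.051000e-01 2.735000e-01 5.300000e-02]]
side 170 [np.int32(272), np.int32(271), np.int32(24), np.int32(16), np.int32(182)]
[[2.690625e+02 1.984007e+02 4.834000e-01 6.960000e-02 5.300000e-02]
 [2.713948e+02 2.204539e+02 4.513000e-01 1.909000e-01 5.300000e-02]
 [2.875000e+02 2.165000e+02 4.181000e-01 1.614000e-01 5.300000e-02]
 [2.881250e+02 2.268750e+02 4.077000e-01 2.126000e-01 5.300000e-02]
 [2.841923e+02 2.417143e+02 4.043000e-01 2.803000e-01 5.300000e-02]]
[   2    7   93   65 4487]
[[143, 154, 151], [145, 154, 153], [139, 153, 152], [85, 84, 81], [84, 80, 79], [81, 78, 79], [78, 77, 75], [78, 78, 77], [69, 65, 65], [71, 70, 67], [65, 66, 62], [73, 72, 68], [73, 72, 71], [69, 67, 66], [81, 78, 76], [72, 71, 71], [141, 151, 149]]
```

View pics/crop1.png

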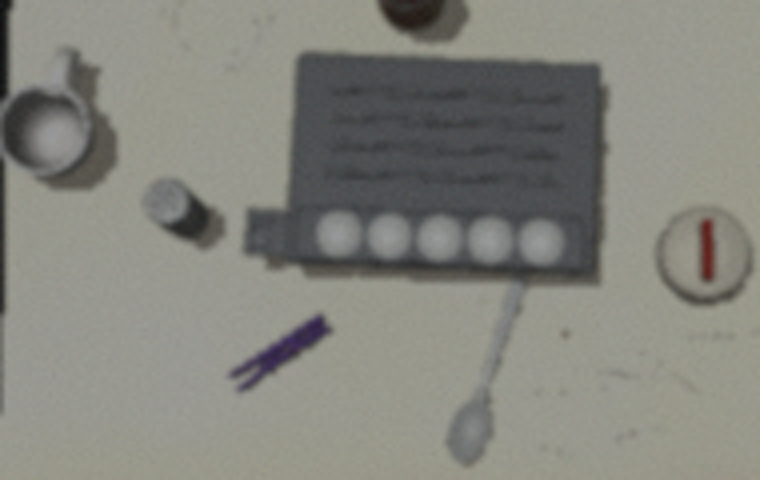

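The crop shows five separate studs from (338,234) to (541,242) and the ear on the left. There is a clear gap of about 10 mm or more to the shaker.

Run:
```python
import pickle,cv2,numpy as np
from h import cast
d=pickle.load(open("im0.pkl","rb"))
pts={}
for n,(x0,y0,x1,y1) in dict(top=(196,195,265,212),side=(258,204,284,250)).items():
    r=d[n]; g=r["pixels"].min(2); big=cv2.resize(g[y0:y1,x0:x1],None,fx=8,fy=8,interpolation=cv2.INTER_CUBIC)
    for th in (105,115,125,140,160):
        nn,l,st,c=cv2.connectedComponentsWithStats((big>th).astype(np.uint8))
        k=[i for i in range(1,nn) if 1000<st[i,4]<12000]
        uv=(c[k]+.5)/8-.5+[x0,y0]
        print(n,th,[(int(st[i,4]),int(st[i,2]),int(st[i,3])) for i in k])
        if len(k)>=5:
            w=cast(r,uv,.053); print(np.c_[uv,w].round(4)); print(np.diff(w[:,:2],axis=0).round(4).tolist())
```

```text
top 105 [(6317, 90, 88), (5955, 89, 87), (6240, 92, 89), (6431, 93, 89), (6212, 91, 86)]
[[2.042568e+02 2.029919e+02 4.550000e-01 2.420000e-01 5.300000e-02]
 [2.168207e+02 2.035568e+02 4.528000e-01 2.103000e-01 5.300000e-02]
 [2.294461e+02 2.040768e+02 4.506000e-01 1.785000e-01 5.300000e-02]
 [2.420632e+02 2.045568e+02 4.486000e-01 1.467000e-01 5.300000e-02]
 [2.547263e+02 2.050562e+02 4.466000e-01 1.148000e-01 5.300000e-02]]
[[-0.0022, -0.0317], [-0.0021, -0.0318], [-0.002, -0.0318], [-0.0021, -0.0319]]
top 115 [(5427, 83, 82), (5101, 80, 82), (5299, 83, 82), (5453, 84, 82), (5332, 83, 81)]
[[2.041708e+02 2.030080e+02 4.549000e-01 2.422000e-01 5.300000e-02]
 [2.167816e+02 2.035588e+02 4.528000e-01 2.104000e-01 5.300000e-02]
 [2.293630e+02 2.040852e+02 4.506000e-01 1.787000e-01 5.300000e-02]
 [2.420339e+02 2.045713e+02 4.486000e-01 1.468000e-01 5.300000e-02]
 [2.547220e+02 2.050911e+02 4.465000e-01 1.148000e-01 5.300000e-02]]
[[-0.0022, -0.0318], [-0.0021, -0.0317], [-0.002, -0.0319], [-0.0021, -0.032]]
top 125 [(4245, 75, 75), (4088, 71, 74), (4163, 72, 73), (4274, 76, 73), (4166, 7
[... 384 characters left out ...]
318], [-0.0019, -0.0319], [-0.0021, -0.0318]]
top 140 [(1361, 42, 42), (1253, 44, 45), (1208, 39, 39), (1288, 41, 44), (1298, 44, 39)]
[[2.037113e+02 2.030909e+02 4.548000e-01 2.434000e-01 5.300000e-02]
 [2.289954e+02 2.041795e+02 4.504000e-01 1.796000e-01 5.300000e-02]
 [2.163540e+02 2.036813e+02 4.525000e-01 2.115000e-01 5.300000e-02]
 [2.416623e+02 2.046817e+02 4.483000e-01 1.477000e-01 5.300000e-02]
 [2.543854e+02 2.053893e+02 4.457000e-01 1.157000e-01 5.300000e-02]]
[[-0.0044, -0.0637], [0.0021, 0.0319], [-0.0041, -0.0638], [-0.0026, -0.032]]
top 160 []
side 105 [(2656, 82, 70)]
side 115 [(11475, 111, 199)]
side 125 [(5596, 75, 143)]
side 140 [(5079, 70, 126)]
side 160 [(4701, 67, 123)]
```

Stud spacing comes out at 32 mm, as it should. Stud 3 is at (0.4506, 0.1786) and the yaw is about -0.066. I'll go above stud 1 with the gripper shut and the closing axis across the row.

Request:
send_rows(increments=[{"gripper": 1, "linear": [0.03, -0.03, 0], "delta_rot": [0, 0, -0.14]}, {"gripper": 1, "linear": [0.06, -0.065, 0], "delta_rot": [0, 0, -0.28]}, {"gripper": 1, "linear": [0.09, -0.1, 0], "delta_rot": [0, 0, -0.42]}, {"gripper": 1, "linear": [0.125, -0.135, 0], "delta_rot": [0, 0, -0.56]}, {"gripper": 1, "linear": [0.16, -0.17, 0], "delta_rot": [0, 0, -0.7]}, {"gripper": 1, "linear": [0.19, -0.205, 0], "delta_rot": [0, 0, -0.84]}, {"gripper": 1, "linear": [0.22, -0.235, 0], "delta_rot": [0, 0, -0.98]}, {"gripper": 1, "linear": [0.25, -0.27, 0], "delta_rot": [0, 0, -1.12]}], newtons=30)

```text
clock: 0.9
position: [0.4191, 0.2786, 0.2311]
ee_rot: [-0.0, 0.653, 0.758, 0.0]
contact_force: [0.2, 0.9, -0.8]
width: 0.0001
gripper_force: 0.0
```

Request:
send_rows(increments=[{"gripper": 1, "linear": [0.02, -0.02, -0.02], "delta_rot": [0, 0, -0.11]}, {"gripper": 1, "linear": [0.037, -0.037, -0.05], "delta_rot": [0, 0, -0.22]}, {"gripper": 1, "linear": [0.037, -0.037, -0.09], "delta_rot": [0, 0, -0.22]}, {"gripper": 1, "linear": [0.037, -0.037, -0.11], "delta_rot": [0, 0, -0.22]}, {"gripper": 1, "linear": [0.037, -0.037, -0.11], "delta_rot": [0, 0, -0.22]}, {"gripper": 1, "linear": [0.037, -0.037, -0.11], "delta_rot": [0, 0, -0.22]}])

```text
clock: 1.5
position: [0.4553, 0.2429, 0.1214]
ee_rot: [-0.0, 0.73, 0.683, -0.0]
contact_force: [-0.3, 0.9, 0.6]
width: 0.0001
gripper_force: 0.0
```

Run:
```python
from rig import get_state, optics
import cv2,numpy as np
from scipy.spatial.transform import Rotation as Ro
s=get_state(); print(s["clock"],s["position"],s["ee_rot"],s["width"],s["contact_force"],s["qpos"].round(2))
r=optics.get_image("wrist"); cv2.imwrite("pics/w1.png",r["pixels"])
np.savez("w1.npz",p=s["position"],q=s["ee_rot"],**r)
print(r["T_tool_cam"])
q=s["ee_rot"];R=Ro.from_quat(np.r_[q[1:],q[0]]).as_matrix(); print("tool y",R[:,1],"z",R[:,2])
```

```text
1.5 [0.45531018 0.24294473 0.12144708] [-3.80359150e-05  7.30050904e-01  6.83392755e-01 -1.34939559e-04] 0.00011053833903804192 [-0.26999706  0.92564919  0.55591431] [ 0.36  0.28  1.8  -0.    1.07  0.42]
[[-1.05522309e-04 -9.65496257e-01 -2.60416907e-01  6.50870623e-02]
 [ 9.99999937e-01 -1.90342742e-04  3.00490868e-04 -1.99669825e-04]
 [-3.39691276e-04 -2.60416859e-01  9.65496216e-01 -1.42369872e-01]
 [ 0.00000000e+00  0.00000000e+00  0.00000000e+00  1.00000000e+00]]
tool y [ 9.97822987e-01 -6.59486823e-02 -2.39969742e-04] z [-2.49012432e-04 -1.28897126e-04 -9.99999961e-01]
```

View pics/w1.png

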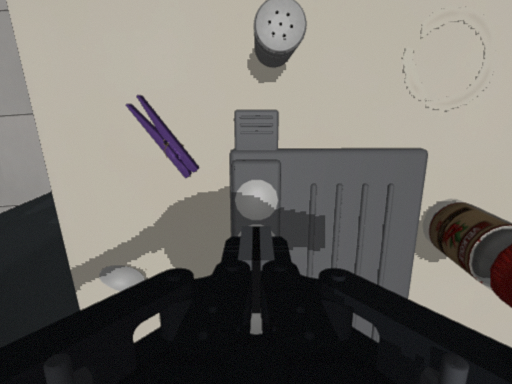

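The wrist view shows stud 1 whole at about (256,199), the ear at (256,130) and the shut fingertips at about (256,230), in line with the row. Next I'll measure stud 1 from here.

Run:
```python
import cv2,numpy as np
from scipy.spatial.transform import Rotation as Ro
d=np.load("w1.npz"); im=d["pixels"]; R=Ro.from_quat(np.r_[d["q"][1:],d["q"][0]]).as_matrix()
T=d["T_tool_cam"]; C=d["p"]+R@T[:3,3]; M=R@T[:3,:3]
def cast(uv,z):
    D=np.linalg.solve(d["K"],np.r_[uv,1.]); D=M@D; return C+D*(z-C[2])/D[2]
m=(im.min(2)>125).astype(np.uint8)[175:225,232:282]
n,l,st,c=cv2.connectedComponentsWithStats(m); i=1+st[1:,4].argmax(); print(st[i],c[i]+[232,175])
x,y,w,h=st[i,:4]; uv=np.r_[232+x+w/2-.5,175+y+h/2-.5]; print(cast(uv,.0515), cast([232+x,uv[1]],.051)-cast([232+x+w,uv[1]],.051))
tc=T[:3,:3].T@(-T[:3,3]); print("tcp px",(d["K"]@tc/tc[2])[:2])
```

```text
[  5   5  41  29 652] [259.79294479 191.31288344]
[0.45631679 0.24768737 0.0515    ] [-0.02814944  0.00186425  0.        ]
tcp px [256.10225111 243.41071262]
```

Stud 1 from near agrees with the top view to about 1 mm. Now I'll press stud 1.

Request:
send_rows(increments=[{"gripper": 1, "linear": [0, 0, -0.03], "delta_rot": [0, 0, 0]}, {"gripper": 1, "linear": [0, 0, -0.055], "delta_rot": [0, 0, 0]}, {"gripper": 1, "linear": [0, 0, -0.063], "delta_rot": [0, 0, 0]}, {"gripper": 1, "linear": [0, 0, -0.066], "delta_rot": [0, 0, 0]}, {"gripper": 1, "linear": [0, 0, -0.067], "delta_rot": [0, 0, 0]}, {"gripper": 1, "linear": [0, 0, -0.068], "delta_rot": [0, 0, 0]}])

```text
clock: 2.15
position: [0.4563, 0.2434, 0.0547]
ee_rot: [0.001, 0.73, 0.683, 0.001]
contact_force: [1.0, -0.3, 2.3]
width: 0.0001
gripper_force: 1.2
```

Request:
send_rows(increments=[{"gripper": 1, "linear": [0, 0, -0.0005], "delta_rot": [0, 0, 0]}, {"gripper": 1, "linear": [0, 0, -0.001], "delta_rot": [0, 0, 0]}, {"gripper": 1, "linear": [0, 0, -0.0015], "delta_rot": [0, 0, 0]}, {"gripper": 1, "linear": [0, 0, -0.0015], "delta_rot": [0, 0, 0]}])

```text
clock: 2.55
position: [0.4561, 0.2433, 0.0523]
ee_rot: [0.0, 0.73, 0.683, 0.001]
contact_force: [1.4, 0.7, 1.7]
width: -0.0001
gripper_force: 1.2
```

Request:
send_rows(increments=[{"gripper": 1, "linear": [0, 0, -0.0005], "delta_rot": [0, 0, 0]}, {"gripper": 1, "linear": [0, 0, -0.001], "delta_rot": [0, 0, 0]}, {"gripper": 1, "linear": [0, 0, -0.001], "delta_rot": [0, 0, 0]}])

```text
clock: 2.85
position: [0.4558, 0.2431, 0.0511]
ee_rot: [0.0, 0.73, 0.683, 0.001]
contact_force: [2.1, 1.9, 4.1]
width: -0.0001
gripper_force: 2.1
```

Request:
send_rows(increments=[{"gripper": 1, "linear": [0, 0, -0.0005], "delta_rot": [0, 0, 0]}, {"gripper": 1, "linear": [0, 0, -0.0005], "delta_rot": [0, 0, 0]}])

```text
clock: 3.05
position: [0.4559, 0.2431, 0.051]
ee_rot: [0.0, 0.73, 0.683, 0.001]
contact_force: [0.9, 1.4, 8.3]
width: 0.0002
gripper_force: 3.6
```

Force is 8 N with the tip stopped at z = 0.051, so stud 1 is at its stop. On to stud 2.

Request:
send_rows(increments=[{"gripper": 1, "linear": [0, 0, 0.016], "delta_rot": [0, 0, 0]}, {"gripper": 1, "linear": [-0.002, -0.032, 0.016], "delta_rot": [0, 0, 0]}, {"gripper": 1, "linear": [-0.002, -0.032, 0.008], "delta_rot": [0, 0, 0]}, {"gripper": 1, "linear": [-0.002, -0.032, 0.005], "delta_rot": [0, 0, 0]}, {"gripper": 1, "linear": [-0.002, -0.032, 0.003], "delta_rot": [0, 0, 0]}, {"gripper": 1, "linear": [-0.002, -0.032, 0.001], "delta_rot": [0, 0, 0]}, {"gripper": 1, "linear": [-0.002, -0.032, 0], "delta_rot": [0, 0, 0]}, {"gripper": 1, "linear": [-0.002, -0.032, 0], "delta_rot": [0, 0, 0]}])

```text
clock: 3.85
position: [0.4523, 0.211, 0.0509]
ee_rot: [-0.0, 0.73, 0.684, -0.001]
contact_force: [-3.4, -2.5, 9.2]
width: 0.0
gripper_force: 4.9
```

Request:
send_rows(increments=[{"gripper": 1, "linear": [0, 0, 0], "delta_rot": [0, 0, 0]}])

```text
clock: 3.95
position: [0.4523, 0.2109, 0.0509]
ee_rot: [-0.0, 0.73, 0.684, -0.001]
contact_force: [-2.9, -3.0, 10.5]
width: -0.0001
gripper_force: 4.8
```

Request:
send_rows(increments=[{"gripper": 1, "linear": [0, 0, 0.016], "delta_rot": [0, 0, 0]}, {"gripper": 1, "linear": [-0.002, -0.032, 0.016], "delta_rot": [0, 0, 0]}, {"gripper": 1, "linear": [-0.002, -0.032, 0.016], "delta_rot": [0, 0, 0]}, {"gripper": 1, "linear": [-0.002, -0.032, 0.007], "delta_rot": [0, 0, 0]}, {"gripper": 1, "linear": [-0.002, -0.032, 0.004], "delta_rot": [0, 0, 0]}, {"gripper": 1, "linear": [-0.002, -0.032, 0.002], "delta_rot": [0, 0, 0]}, {"gripper": 1, "linear": [-0.002, -0.032, 0], "delta_rot": [0, 0, 0]}, {"gripper": 1, "linear": [-0.002, -0.032, 0], "delta_rot": [0, 0, 0]}])

```text
clock: 4.75
position: [0.4513, 0.1794, 0.0509]
ee_rot: [-0.0, 0.73, 0.684, 0.0]
contact_force: [-1.1, -1.2, 7.4]
width: -0.0004
gripper_force: 4.1
```

Request:
send_rows(increments=[{"gripper": 1, "linear": [0, 0, 0], "delta_rot": [0, 0, 0]}])

```text
clock: 4.85
position: [0.4513, 0.1795, 0.0509]
ee_rot: [0.0, 0.73, 0.684, 0.0]
contact_force: [-1.6, -1.3, 7.5]
width: -0.0003
gripper_force: 4.1
```

Request:
send_rows(increments=[{"gripper": 1, "linear": [0, 0, 0.016], "delta_rot": [0, 0, 0]}, {"gripper": 1, "linear": [-0.002, -0.032, 0.016], "delta_rot": [0, 0, 0]}, {"gripper": 1, "linear": [-0.002, -0.032, 0.016], "delta_rot": [0, 0, 0]}, {"gripper": 1, "linear": [-0.002, -0.032, 0.007], "delta_rot": [0, 0, 0]}, {"gripper": 1, "linear": [-0.002, -0.032, 0.004], "delta_rot": [0, 0, 0]}, {"gripper": 1, "linear": [-0.002, -0.032, 0.002], "delta_rot": [0, 0, 0]}, {"gripper": 1, "linear": [-0.002, -0.032, 0], "delta_rot": [0, 0, 0]}, {"gripper": 1, "linear": [-0.002, -0.032, 0], "delta_rot": [0, 0, 0]}])

```text
clock: 5.65
position: [0.4492, 0.1473, 0.051]
ee_rot: [-0.0, 0.73, 0.684, -0.0]
contact_force: [-1.2, -1.7, 8.4]
width: 0.0001
gripper_force: 4.5
```

Request:
send_rows(increments=[{"gripper": 1, "linear": [0, 0, 0], "delta_rot": [0, 0, 0]}])

```text
clock: 5.75
position: [0.4492, 0.1473, 0.0509]
ee_rot: [0.0, 0.73, 0.684, 0.0]
contact_force: [-2.1, -1.6, 8.9]
width: -0.0002
gripper_force: 4.5
```

Studs 2 to 4 all stopped at the same depth. I'll press stud 5, then retreat.

Request:
send_rows(increments=[{"gripper": 1, "linear": [0, 0, 0.016], "delta_rot": [0, 0, 0]}, {"gripper": 1, "linear": [-0.002, -0.032, 0.016], "delta_rot": [0, 0, 0]}, {"gripper": 1, "linear": [-0.002, -0.032, 0.016], "delta_rot": [0, 0, 0]}, {"gripper": 1, "linear": [-0.002, -0.032, 0.007], "delta_rot": [0, 0, 0]}, {"gripper": 1, "linear": [-0.002, -0.032, 0.004], "delta_rot": [0, 0, 0]}, {"gripper": 1, "linear": [-0.002, -0.032, 0.002], "delta_rot": [0, 0, 0]}, {"gripper": 1, "linear": [-0.002, -0.032, 0], "delta_rot": [0, 0, 0]}, {"gripper": 1, "linear": [-0.002, -0.032, 0], "delta_rot": [0, 0, 0]}])

```text
clock: 6.55
position: [0.447, 0.1153, 0.0509]
ee_rot: [-0.0, 0.73, 0.684, -0.0]
contact_force: [-2.9, -0.5, 9.8]
width: 0.0
gripper_force: 4.8
```

Request:
send_rows(increments=[{"gripper": 1, "linear": [0, 0, 0], "delta_rot": [0, 0, 0]}])

```text
clock: 6.65
position: [0.447, 0.1153, 0.0509]
ee_rot: [-0.0, 0.73, 0.684, -0.0]
contact_force: [-1.7, -0.7, 7.4]
width: 0.0
gripper_force: 4.8
```

Request:
send_rows(increments=[{"gripper": 1, "linear": [0, 0, 0.02], "delta_rot": [0, 0, 0]}, {"gripper": 1, "linear": [0, 0, 0.06], "delta_rot": [0, 0, 0]}, {"gripper": 1, "linear": [0, 0, 0.1], "delta_rot": [0, 0, 0]}, {"gripper": 1, "linear": [-0.03, 0, 0.13], "delta_rot": [0, 0, 0]}, {"gripper": 1, "linear": [-0.06, -0.02, 0.15], "delta_rot": [0, 0, 0]}, {"gripper": 1, "linear": [-0.09, -0.04, 0.15], "delta_rot": [0, 0, 0]}, {"gripper": 1, "linear": [-0.11, -0.06, 0.15], "delta_rot": [0, 0, 0]}, {"gripper": 1, "linear": [-0.11, -0.06, 0.15], "delta_rot": [0, 0, 0]}])

```text
clock: 7.45
position: [0.3339, 0.0541, 0.1999]
ee_rot: [-0.001, 0.73, 0.683, -0.001]
contact_force: [0.2, 0.6, 0.1]
width: 0.0
gripper_force: 0.0
```

Run:
```python
from rig import optics
import cv2,numpy as np,pickle
a=pickle.load(open("im0.pkl","rb"))
t=optics.get_image("top")["pixels"]; s=optics.get_image("side")["pixels"]
f=lambda p,y0,y1,x0,x1:cv2.resize(p[y0:y1,x0:x1],(400,300),interpolation=cv2.INTER_CUBIC)
cv2.imwrite("pics/after.png",np.vstack([np.hstack([f(a["top"]["pixels"],150,225,178,278),f(t,150,225,178,278)]),np.hstack([f(a["side"]["pixels"],195,270,205,305),f(s,195,270,205,305)])]))
```

```text
(no output)
```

View pics/after.png

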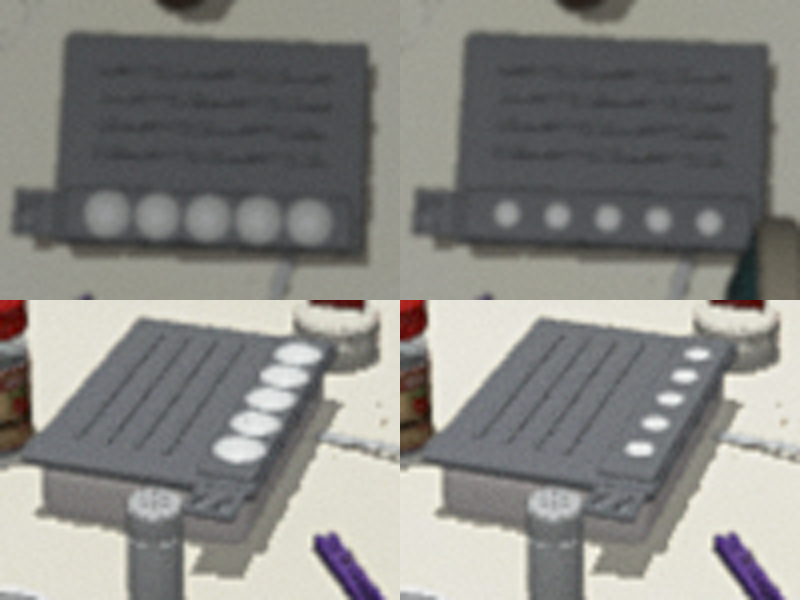

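The before and after views show all five studs sunk to the same small caps, for example at (507,213) and (709,223) in the top view. The dish and its neighbours haven't moved, and the arm is clear.

```bash
python3 -c "from rig import sign_off; print(sign_off())"
```

```text
the job is handed in; nothing more can be done
None
```

All five studs were pressed fully down in order from the ear end at about 7–10 N each, the dish and its neighbours stayed put in the check images, the arm moved clear, and the job was handed in at about 7.5 s.

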